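# Seat and clamp the support rod in the gearbox casting

## Task

Gently push the support rod by its knob into the blind bore of the gearbox casting until its nose bears firmly on the sprung bottom, which you can only feel, without ramming it. Then swing the cam lever over its centre until it rests closed against its stop, so that the rod is clamped with its nose still bearing on the bottom. Leave everything else on the bench where it is.

Things in the scene. Friction and masses are not known exactly. Their poses are not given: they have to be found in the camera images.
- fixture: holding fixture, fixed to the bench: steel base plate 150 x 430 x 12 mm with a blue rod guide block (70 x 60 mm, top 98 mm above the bench), gearbox casting, sliding rod and cam lever. Origin on the bench surface below the middle of the guide block, z up. The rod lies along the fixture's y axis, 70 mm above the bench: knob on the +y side, casting on the -y side (base plate y = -225 to +205 mm)
- casting: aluminium gearbox casting bolted on the fixture, 120 x 115 mm, top 98 mm above the bench; origin and axes as the fixture's; it fills y = -205 to -83 mm. A blind bore in its +y face takes the rod. It is solid to the touch elsewhere
- bore_mouth (a point): centre of the bore's mouth, on the rod's axis. The bore's bottom is out of sight, at a depth that differs from casting to casting: 19 to 39 mm inside the mouth. The bottom is sprung: it yields 1 mm for each 5 N and is solid after 6 mm; more than 20 N on it harms it
- rod: steel support rod, 16 mm thick, 220 mm long with a grey push knob (40 mm across, 18 mm thick) at its +y end. Origin at the middle of the knob's flat back face, 70 mm above the bench; axes as the fixture's. It slides along y only, knob pushed towards -y; dragging takes about 7 N. Left alone it stays, held by that drag against the bottom's push-back. Clamped, it cannot slide
- rod_nose (a point): the tip of the rod's nose, on its axis, 220 mm from the knob's back face towards the casting; 8 mm across, tapering from 16 mm over the last 8 mm
- lever (a joint): cam lever's angle: 0 = fully open (lever points to the fixture's -x and a little -y); grows as it swings clockwise seen from above; 1.95 = closed against its stop (lever along the fixture's +y, above the rod). The cam is stiff from about 0.3 on (up to about 10 N at the post), has its centre at 1.70 and then snaps to the stop; let go before the centre it springs back
- lever_post (a point): middle of the upright round grey grip post at the lever's free end: 18 mm thick, 103 to 135 mm above the bench (this point 119 mm). The flat lever arm, 12 mm wide, 104 to 114 mm above the bench, joins it to the pivot. The post travels on a circle of 95 mm radius about lever_pivot
- lever_pivot (a point): the lever's vertical pivot axis on top of the guide block, 20 mm to the +x side of the fixture's origin, 119 mm above the bench (level with the post's middle)
- bearing: loose steel bearing ring, 42 mm across, 13 mm high, lying on the fixture's base plate beside the rod; a bystander
- socket: loose steel wrench socket, 24 mm across, 36 mm high, standing on the bench beyond the fixture; a bystander
- wrench: loose steel spanner, about 170 mm long, lying flat on the bench on the robot's side of the fixture; a bystander
- screwdriver: loose black-handled screwdriver lying on the bench beyond the fixture; a bystander
- cup: loose empty paper cup, 80 mm across the rim, 100 mm high, standing on the bench beyond the fixture; a bystander
- spray_can: loose spray can, 60 mm across, 170 mm high, standing on the bench past the casting's end of the fixture; a bystander
- parts_box: loose small cardboard box, 90 x 70 x 50 mm, on the bench past the rod's knob; a bystander

How it is judged:
On the way, in this order (a step that is already met when the one before it is completed fails the run):
1. the rod's nose bears on the bottom of the bore with more than 2 N while the lever is still open (contact force between rod and casting above 2 N and value of joint lever below 0.6 rad), for 0.2 s.
2. the cam lever is over its centre and against its stop (value of joint lever above 1.85 rad), for 0.2 s.
At the end, for the whole second after the job is handed in: the lever is closed beyond 1.85 rad, the rod is at rest and its nose still bears on the bottom of the bore with more than 2 N (value of joint lever above 1.85 rad and contact force between rod and casting above 2 N and linear speed of rod below 0.01 m/s); the robot touches nothing.
It fails at once if the nose is rammed on the bottom of the bore with more than 20 N (contact force between rod and casting above 20 N).
It fails at once if a bystander (bearing ring, socket, spanner, screwdriver, cup, spray can or box) is moved by more than 30 mm (distance of any of bearing, socket, wrench, screwdriver, cup, spray_can, parts_box from where it was at the start of the episode above 0.03 m).
It also fails if it takes over 54 s, if anything falls off the work surface, if the arm or the gripper's body presses on something with over 40 N, if the wrist force passes 120 N, or if a joint passes its speed limit or range.

## Robot

A 6-joint arm with a two-finger parallel gripper is mounted at the origin on the work surface. World frame = base frame: x ahead of the robot, y to its left, z up, the work surface at z = 0. Lengths are in m, angles in rad, forces in N, time in s.
With the tool pointing down it reaches from about 0.35 to 0.775 m from the base axis. Payload 7.3 kg.
Tool frame: the origin (TCP) lies at the very end of the fingers, on their centre line; the grasp point (between the pads) lies 19 mm behind it; x points along the fingers, y is the direction in which the jaws open and shut, and the axes are right-handed (so a half turn about x gives the same grasp; the last joint's range is limited). The gripper opens to 92 mm and grips with 3 to 60 N. Pads are 19 mm wide; open, the fingers measure 130 mm over their backs; the gripper's body (75 mm by 190 mm) begins 47 mm behind the grasp point.
Start: joints at [1.113, 0.342, 1.524, -0, 1.275, -0.146], TCP at [0.161, 0.5, 0.227] pointing down, gripper open.
Joint ranges: [-2.53, 2.53], [-0.77, 2.02], [0.04, 2.7], [-1, 4.14], [0.28, 2.66], [-3.11, 3.11]. Speed limits (rad/s): [2.57, 2.57, 3.14, 3.14, 3.14, 3.14].

## Interface

Orientations are given as [roll, pitch, yaw] about the fixed x, y, z axes, in that order (R = Rz(yaw) Ry(pitch) Rx(roll)).
In Python, from cell import observe, vision, job gives the robot as it stands.
- The arm moves only by the tool send_rows, never from a script. Its argument "motion" is a list of rows, each an object with "hand": the opening, from -1 (shut) to 1 (fully open), so that 0 is half open; "slide": the shift along the tool's x, y, z in mm, a list of three; "spin": the turn about the tool's x in rad. In form: [{"hand": hand, "slide": [tx, ty, tz], "spin": spin}, ...]. A call has 1 to 8 rows; each row shifts and turns the pose as measured when the row begins, along the tool's axes as they then stand; what a row does not reach is not made up. A row lasts 1/10 s, in which the tool goes at most 50 mm and 8.59 degrees, less where a joint would pass 70% of its speed; a pose out of reach is approached as far as the arm can. A call with a gripper value outside its range is refused whole. The fingers move at their own pace and stop on an object; "grip_force" is the grip in N (left out, the last holds). Time passes only in rows, so rows that do not move let the fingers close. It gives the time, the measured TCP pose, the force and the opening at its end, in the units of the state.
- observe(): the state, without advancing time (a new reading comes with each control period).
- vision.read_camera(name): name is "scene" or "top"; returns a dict with "pixels" (480x640x3 uint8, blue, green, red), "range_z" (480x640 float32, m along the optical axis (not along the pixel's ray), 0 where there is no reading), "fx", "fy", "cx", "cy" (pixels), "distortion" ([k1, k2, p1, p2, k3] as OpenCV has them; the pictures are not rectified), "world_from_camera" (4x4, takes a point from camera to world coordinates). Camera axes: x right, y down, z forward; pixel columns grow to the right and rows downward; lengths in m; the calibration is good to about 2 mm. A picture is of the moment at which its call begins.
- job.hand_in(): hands the job in, once; it reports no verdict.
Trained networks look in a picture, given as the dict that the camera call returned (one of the last four; its "shot" number tells which), for a name from the list of things; names that differ only in an ending like _2 or _b are one class to them, and where a whole thing is asked for, a point or a joint stands for the part that bears it (a point fixed in the world has none). Each returns a list of dicts, best first, with "conf" (0 to 1); they miss things now and then, are a little off and sometimes report something else, mostly with a low value. They report only what shows in the picture. A call takes as long as a camera call.
- vision.search_frame(picture, thing): "uv" ([column, row] in pixels, amid what is visible of it).
- vision.cut_out(picture, thing): "mask" (480x640 bool, what is visible of it) and "uv" ([column, row] in pixels, amid what is visible of it).
The state is a dict: "time": time; "qpos": joint angles; "qvel": joint speeds; "joint_efforts": joint torques, N m; "tool_pos": TCP position; "tool_rot": TCP orientation; "contact_force": force on the tool from outside, world axes, zero at the start; "torque": the same for the moment, N m; "opening": finger opening in m.
Only numpy, scipy, OpenCV 4.12 (cv2) and the standard library are available. Lean on these libraries where they do the work, as an engineer would, in place of code of your own. Each camera call takes 0.05 s, during which the arm holds its last target.

## Working session

There is one attempt and no reset: what is moved stays moved. The work goes in short steps, Python scripts to look and compute and a tool call to move; the robot and the scene stay as the last step left them, time stands still between calls to the robot, and variables do not carry over. Pictures are saved under pics/ and viewed, and the job is handed in when it is done.

Besides the shell and the picture viewer there is one more tool, called after "Request:" by a JSON object that holds its "api" and its "payload", one argument or row to a line. send_rows: Moves the arm, as the interface text tells. Its arguments: {"type":"object","properties":{"motion":{"type":"array","items":{"type":"object","properties":{"hand":{"type":"number"},"slide":{"type":"array","items":{"type":"number"}},"spin":{"type":"number"}}}},"grip_force":{"type":"number"}},"required":["motion"]}

```bash
ls; mkdir -p pics
cat > h.py <<'E'
import numpy as np, cv2
from cell import observe, vision, job
def cam(n,save=None):
    p=vision.read_camera(n)
    if save: cv2.imwrite('pics/'+save,p['pixels'])
    return p
def K(p): return np.array([[p['fx'],0,p['cx']],[0,p['fy'],p['cy']],[0,0,1]])
def pt(p,u,v,r=2):
    d=p['range_z'][int(v)-r:int(v)+r+1,int(u)-r:int(u)+r+1]; d=np.median(d[d>0])
    n=cv2.undistortPoints(np.array([[[u,v]]],float),K(p),np.array(p['distortion']))[0,0]
    return (np.array(p['world_from_camera'])@[n[0]*d,n[1]*d,d,1])[:3]
def ray(p,u,v,z):
    n=cv2.undistortPoints(np.array([[[u,v]]],float),K(p),np.array(p['distortion']))[0,0]
    T=np.array(p['world_from_camera']); d=T[:3,:3]@[n[0],n[1],1]; o=T[:3,3]
    return o+d*(z-o[2])/d[2]
def cloud(p):
    h,w=p['range_z'].shape
    uv=np.stack(np.meshgrid(np.arange(w),np.arange(h)),-1).reshape(-1,1,2).astype(float)
    n=cv2.undistortPoints(uv,K(p),np.array(p['distortion']))[:,0]
    d=p['range_z'].reshape(-1); T=np.array(p['world_from_camera'])
    c=np.c_[n*d[:,None],d]@T[:3,:3].T+T[:3,3]; c[d==0]=np.nan
    return c.reshape(h,w,3)
E
python3 - <<'E'
from h import *
s=observe(); print({k:np.round(v,3) for k,v in s.items()})
for n in ('top','scene'):
    p=cam(n,n+'1.png')
    for t in ['lever_post','rod','rod_nose','lever','bore_mouth','lever_pivot','casting','fixture','bearing','parts_box','cup','socket','wrench']:
        try: r=vision.search_frame(p,t)[:1]
        except Exception as e: r=e; print(n,t,e); continue
        for x in r: print(n,t,round(x['conf'],2),np.round(x['uv']),np.round(pt(p,*x['uv']),3))
print(observe()['time'])
E
```

```text
pics
{'time': np.float64(0.0), 'qpos': array([ 1.113,  0.343,  1.525,  0.   ,  1.275, -0.146]), 'qvel': array([ 0.002, -0.001,  0.001,  0.   , -0.   , -0.002]), 'joint_efforts': array([ 1.0000e-03, -4.3123e+01, -2.4423e+01,  7.2000e-02,  5.6000e-02,
       -0.0000e+00]), 'tool_pos': array([0.161, 0.499, 0.226]), 'tool_rot': array([-1.723,  1.569, -2.034]), 'contact_force': array([-0.024,  0.155, -1.528]), 'torque': array([-0.044,  0.038,  0.013]), 'opening': np.float64(0.092)}
top lever_post 0.57 [320. 245.] [0.579 0.013 0.114]
top rod 0.91 [278. 260.] [0.549 0.108 0.077]
top rod_nose 0.78 [277. 263.] [0.543 0.111 0.077]
top lever 0.83 [325. 246.] [0.575 0.002 0.115]
top bore_mouth 0.66 [374. 231.] [ 0.612 -0.108  0.098]
top lever_pivot 0.66 [322. 240.] [0.589 0.009 0.114]
top casting 0.86 [377. 232.] [ 0.611 -0.115  0.099]
top fixture 0.65 [324. 253.] [0.563 0.005 0.098]
top bearing 0.48 [267. 247.] [0.588 0.141 0.013]
top parts_box 0.76 [195. 302.] [0.455 0.302 0.051]
top socket 0.45 [288. 206.] [0.692 0.092 0.   ]
top wrench 0.68 [295. 318.] [0.418 0.073 0.007]
scene lever_post 0.77 [322. 231.] [0.579 0.01  0.114]
scene rod 0.75 [371. 246.] [0.556 0.107 0.07 ]
scene lever 0.85 [320. 232.] [0.578 0.007 0.111]
scene bore_mouth 0.98 [253. 261.] [ 0.67  -0.104  0.097]
scene lever_pivot 0.78 [320. 231.] [0.578 0.007 0.112]
scene casting 0.6 [254. 258.] [ 0.657 -0.107  0.093]
scene fixture 0.97 [312. 266.] [ 0.593 -0.009  0.024]
scene bearing 0.75 [384. 280.] [0.587 0.143 0.011]
scene parts_box 0.73 [468. 240.] [0.476 0.306 0.05 ]
scene cup 0.82 [405. 320.] [0.693 0.191 0.024]
scene socket 0.63 [353. 314.] [0.699 0.093 0.026]
scene wrench 0.81 [360. 224.] [0.419 0.07  0.007]
1.4
```

Run:
```python
import cv2
for n in('top','scene'):
    i=cv2.imread(f'pics/{n}1.png'); c=i[170:350,150:450] if n=='top' else i[170:350,200:500]
    cv2.imwrite(f'pics/{n}1c.png',cv2.resize(c,(800,480),interpolation=cv2.INTER_CUBIC))
```

```text
(no output)
```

View pics/top1c.png

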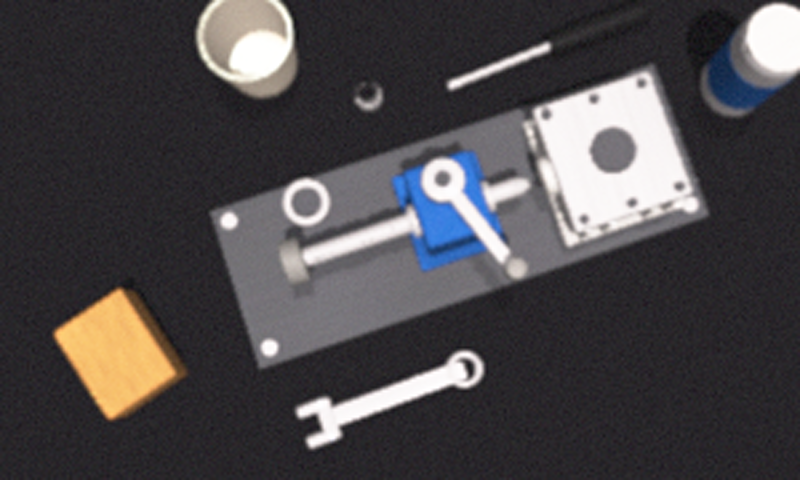

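View pics/scene1c.png

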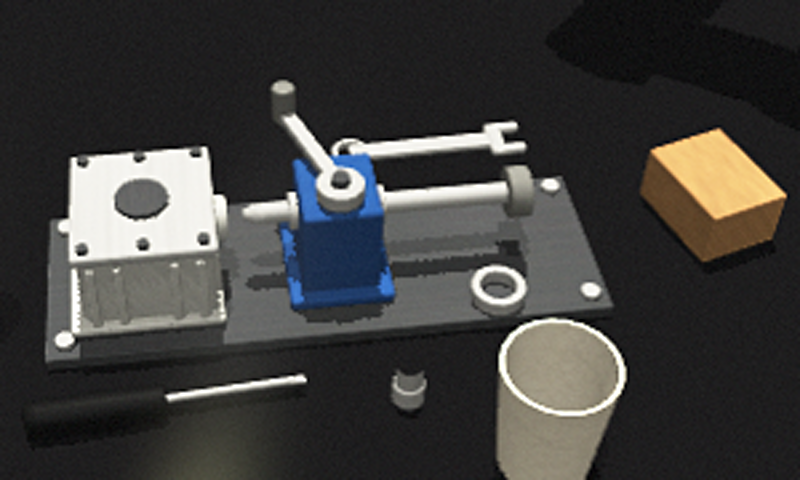

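```bash
cat > m.py <<'E'
from h import *
for n in ('top','scene'):
    p=cam(n); c=cloud(p); z=c[...,2]
    f=lambda lo,hi,x0=.4,x1=.8,y0=-.3,y1=.3: c[(z>lo)&(z<hi)&(c[...,0]>x0)&(c[...,0]<x1)&(c[...,1]>y0)&(c[...,1]<y1)]
    b=((z>.007)&(z<.13)).astype(np.uint8)
    lab,m=cv2.connectedComponents(b); 
    l=m[232,377] if n=='top' else m[258,254]
    q=c[(m==l)&(z<.018)]; r=cv2.minAreaRect(q[:,:2].astype(np.float32)); print(n,'base',r)
    q=f(.093,.102,y1=-.05); print('casttop',cv2.minAreaRect(q[:,:2].astype(np.float32)),np.median(q[:,2]),len(q))
    for t in ('rod','casting','lever_post','lever'):
        r=vision.cut_out(p,t)[0]; mm=r['mask']; q=c[mm]; q=q[~np.isnan(q[:,0])]; print(t,mm.sum(),np.round(r['conf'],2),np.round(q.min(0),3),np.round(q.max(0),3))
        if t=='rod':
            q=q[(q[:,2]>.068)&(q[:,2]<.082)]
            print(' line',cv2.fitLine(q[:,:2].astype(np.float32),cv2.DIST_HUBER,0,.001,.001).ravel())
            ys=q[:,1]; 
    np.savez(f'{n}.npz',c=c,rod=vision.cut_out(p,'rod')[0]['mask'],lev=vision.cut_out(p,'lever')[0]['mask'],img=p['pixels'])
E
python3 m.py
```

```text
top base ((0.5810426473617554, 0.008306056261062622), (0.15108194947242737, 0.4299567639827728), 18.68905258178711)
casttop ((0.6406976580619812, -0.1683366596698761), (0.111601322889328, 0.2067028433084488), 19.127222061157227) 0.09527437928891375 1814
rod 485 0.61 [ 0.513 -0.048  0.012] [0.604 0.16  0.094]
 line [ 0.33162016 -0.94341296  0.56149316  0.0614601 ]
casting 2530 0.83 [ 0.554 -0.199  0.011] [ 0.689 -0.055  0.104]
lever_post 450 0.9 [ 0.514 -0.043  0.095] [0.612 0.038 0.138]
lever 402 0.61 [ 0.514 -0.043  0.101] [0.612 0.038 0.138]
scene base ((0.5688117146492004, 0.01156952977180481), (0.4525975286960602, 0.3392406702041626), 84.06273651123047)
casttop ((0.6472810506820679, -0.175439715385437), (0.11438395082950592, 0.22985003888607025), 21.413375854492188) 0.0946639027782259 1967
rod 2676 0.67 [ 0.499 -0.387 -0.004] [ 0.735 -0.215  0.173]
 line [ 0.5419117  -0.84043545  0.72280455 -0.22738571]
casting 3764 0.58 [ 0.467 -0.219 -0.001] [ 0.699 -0.05   0.102]Traceback (most recent call last):
  File "m.py", line 11, in <module>
    r=vision.cut_out(p,t)[0]; mm=r['mask']; q=c[mm]; q=q[~np.isnan(q[:,0])]; print(t,mm.sum(),np.round(r['conf'],2),np.round(q.min(0),3),np.round(q.max(0),3))
      ~~~~~~~~~~~~~~~~~~~^^^
IndexError: list index out of range
```

```bash
cat > g.py <<'E'
from h import *
th=0.330; R=np.array([[np.cos(th),-np.sin(th)],[np.sin(th),np.cos(th)]]); O=np.array([.5775,.0178])
def tofix(c): return np.concatenate([(c[...,:2]-O)@R,c[...,2:]],-1)
def tow(x,y): return O+R@[x,y]
E
python3 - <<'E'
from g import *
for n in('top','scene'):
    p=cam(n,n+'2.png'); c=tofix(cloud(p)).reshape(-1,3); 
    def show(name,m):
        q=c[m]; print(n,name,len(q),np.round(np.percentile(q,[1,50,99],axis=0)*1000,1).tolist())
    x,y,z=c.T
    m=(abs(x)<.012)&(z>.073)&(z<.082)&(y>.035)&(y<.13); show('rod',m); q=c[m]; print(np.polyfit(q[:,1],q[:,0],1))
    m=(abs(x)<.04)&(z>.03)&(y>.1)&(y<.24); show('knob',m&(y>.13)&(z>.05)&(abs(x)<.025))
    show('knobtop',m&(z>.083)); show('nose',(abs(x)<.012)&(z>.065)&(z<.082)&(y<-.033)&(y>-.08))
    show('post',(z>.12)&(z<.145)&(x<.0)&(x>-.15)&(abs(y)<.12)); show('arm',(z>.105)&(z<.118)&(abs(x)<.15)&(abs(y)<.12))
    show('cast',(z>.09)&(z<.105)&(y<-.075)&(y>-.23)&(abs(x)<.08))
    show('box',(z>.03)&(y>.22)&(y<.5)&(z<.1)&(abs(x)<.2))
    show('block',(z>.095)&(z<.101)&(abs(y)<.05)&(abs(x)<.06))
print(tow(0,.14),observe()['time'])
E
```

```text
top rod 266 [[-7.3, 35.8, 73.2], [-0.2, 82.9, 77.1], [7.5, 129.2, 81.0]]
[ 0.00158783 -0.00018177]
top knob 146 [[-18.8, 130.1, 70.8], [-1.6, 138.6, 86.8], [19.4, 148.0, 92.0]]
top knobtop 106 [[-13.9, 130.0, 83.4], [0.1, 138.4, 87.8], [14.7, 148.0, 92.2]]
top nose 104 [[-10.4, -71.1, 69.6], [-1.3, -53.1, 76.6], [10.5, -34.4, 81.4]]
top post 59 [[-78.0, -40.7, 121.5], [-70.0, -32.2, 134.8], [-61.6, -24.6, 138.7]]
top arm 352 [[-62.9, -32.5, 107.5], [2.1, -11.7, 113.8], [35.7, 14.8, 117.4]]
top cast 2219 [[-55.4, -196.3, 90.6], [-1.4, -144.4, 94.6], [54.1, -94.5, 100.9]]
top box 1238 [[-69.9, 270.8, 32.5], [-23.2, 311.1, 50.2], [24.7, 352.6, 54.6]]
top block 462 [[-28.9, -30.9, 95.2], [-1.3, 5.8, 98.1], [38.5, 27.6, 100.9]]
scene rod 250 [[-4.5, 36.6, 73.3], [3.9, 83.1, 77.0], [9.9, 128.9, 80.5]]
[0.00158539 0.00332685]
scene knob 207 [[-13.4, 130.6, 57.6], [11.7, 137.4, 81.7], [21.4, 148.7, 91.4]]
scene knobtop 93 [[-10.7, 131.2, 83.2], [6.2, 139.1, 88.4], [16.9, 148.7, 91.6]]
scene nose 132 [[-4.0, -68.7, 66.3], [4.7, -52.0, 75.6], [10.8, -35.1, 80.9]]
scene post 86 [[-77.5, -40.0, 120.2], [-64.7, -32.2, 131.5], [-60.1, -23.2, 136.9]]
scene arm 400 [[-67.5, -38.4, 105.5], [2.8, -11.9, 113.8], [37.6, 15.6, 117.4]]
scene cast 2183 [[-53.4, -196.9, 90.7], [6.8, -145.4, 94.4], [55.7, -93.1, 99.9]]
scene box 1279 [[-67.2, 270.0, 30.5], [-11.4, 308.4, 50.0], [29.3, 355.8, 53.4]]
scene block 424 [[-28.6, -29.2, 95.2], [12.2, -0.7, 98.1], [41.1, 28.9, 100.7]]
[0.53213398 0.15024593] 2.05
```

```bash
cat >> g.py <<'E'
from scipy.spatial.transform import Rotation as Ro
def tool():
    s=observe(); Rt=Ro.from_euler('xyz',s['tool_rot']).as_matrix(); return s,np.array(s['tool_pos']),Rt
def plan(fx,fy,z,ang=None):
    """fixture goal mm, ang: fixture-frame angle(deg) wanted of tool y (mod 180)"""
    s,p,Rt=tool()
    w=np.r_[tow(fx/1000,fy/1000),z/1000]; d=(w-p)*1000
    a=np.degrees(np.arctan2(Rt[1,1],Rt[0,1])-th)
    pf=tofix(p)*1000
    print('t',round(s['time'],2),'fix pos',np.round(pf,1),'tooly ang',round(a,1),'F fix',np.round(R.T@np.array(s['contact_force'])[:2],1),round(s['contact_force'][2],1),'open',round(s['opening'],4),'q6',round(s['qpos'][5],2))
    print(' slide',np.round(Rt.T@d,1), 'fix axes x,y in tool',np.round(Rt.T@np.r_[R[:,0],0],3),np.round(Rt.T@np.r_[R[:,1],0],3))
    if ang is not None: print(' spin', round(-np.radians((ang-a+90)%180-90),3))
E
python3 - <<'E'
from g import *
plan(0,178,150,0)
print(tool()[2].round(3))
E
```

```text
t 2.05 fix pos [-237.8  590.9  226.7] tooly ang 53.2 F fix [-0.4  0.2] 0.7 open 0.092 q6 -0.15
 slide [  76.7 -188.4  437.7] fix axes x,y in tool [0.    0.599 0.801] [ 0.     0.801 -0.599]
 spin 0.929
[[ 0.     0.307  0.952]
 [ 0.     0.952 -0.307]
 [-1.     0.     0.   ]]
```

Request:
{"api": "send_rows", "payload": {
  "motion": [
    {"hand":-1,"slide":[0,-18,43],"spin":0},
    {"hand":-1,"slide":[0,-18,43],"spin":0},
    {"hand":-1,"slide":[0,-18,43],"spin":0},
    {"hand":-1,"slide":[0,-18,43],"spin":0},
    {"hand":-1,"slide":[0,-18,43],"spin":0},
    {"hand":-1,"slide":[0,-18,43],"spin":0},
    {"hand":-1,"slide":[0,-18,43],"spin":0},
    {"hand":-1,"slide":[0,-18,43],"spin":0}
  ]
}}

```text
time: 2.85
tool_pos: [0.4509, 0.2537, 0.227]
tool_rot: [1.472, 1.567, 1.172]
contact_force: [-0.4, 1.4, -0.4]
opening: 0.0328
```

Request:
{"api": "send_rows", "payload": {
  "motion": [
    {"hand":-1,"slide":[0,0,0],"spin":0.13},
    {"hand":-1,"slide":[0,0,0],"spin":0.13},
    {"hand":-1,"slide":[0,0,0],"spin":0.13},
    {"hand":-1,"slide":[0,0,0],"spin":0.13},
    {"hand":-1,"slide":[0,0,0],"spin":0.13},
    {"hand":-1,"slide":[0,0,0],"spin":0.13},
    {"hand":-1,"slide":[0,0,0],"spin":0.13},
    {"hand":-1,"slide":[0,0,0],"spin":0}
  ]
}}

```text
time: 3.65
tool_pos: [0.457, 0.2472, 0.2263]
tool_rot: [2.002, 1.567, 0.746]
contact_force: [-0.5, -0.7, -0.7]
opening: 0.0004
```

```bash
python3 -c "
from g import *
plan(0,178,150,0)"
```

```text
t 3.65 fix pos [-39.6 256.1 226.3] tooly ang -0.9 F fix [-0.7 -0.5] -0.7 open 0.0004 q6 0.03
 slide [76.3 40.5 77.6] fix axes x,y in tool [ 0.004  1.    -0.015] [ 0.002 -0.015 -1.   ]
 spin -0.015
```

Request:
{"api": "send_rows", "payload": {
  "motion": [
    {"hand":-1,"slide":[15,20,35],"spin":-0.015},
    {"hand":-1,"slide":[25,20,34],"spin":0},
    {"hand":-1,"slide":[36,1,5],"spin":0},
    {"hand":-1,"slide":[40,0,2],"spin":0},
    {"hand":-1,"slide":[40,0,1],"spin":0},
    {"hand":-1,"slide":[10,0,0],"spin":0},
    {"hand":-1,"slide":[0,0,0],"spin":0}
  ]
}}

```text
time: 4.35
tool_pos: [0.5268, 0.1867, 0.0579]
tool_rot: [1.646, 1.559, 0.432]
contact_force: [-0.3, -0.1, 0.8]
opening: 0.0005
```

```bash
python3 -c "
from g import *
plan(0,178,57,0)
p=cam('top','top3.png')
cv2.imwrite('pics/top3c.png',cv2.resize(p['pixels'][170:350,150:450],(800,480)))"
```

```text
t 4.35 fix pos [  6.8 176.2  57.9] tooly ang 1.5 F fix [-0.3 -0. ] 0.8 open 0.0005 q6 -0.16
 slide [ 0.9 -6.7 -2. ] fix axes x,y in tool [0.012 1.    0.027] [ 0.001  0.027 -1.   ]
 spin 0.027
```

View pics/top3c.png

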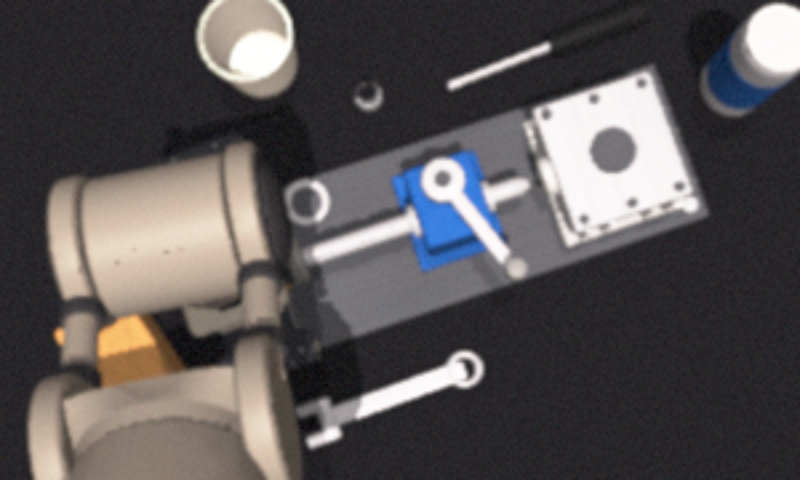

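The top view shows the gripper just behind the knob (about crop pixel 300,255), lever still open, and bystanders undisturbed. I'm approaching slowly.

Request:
{"api": "send_rows", "payload": {
  "motion": [
    {"hand":-1,"slide":[0,-7,4],"spin":0.027},
    {"hand":-1,"slide":[0,0,4],"spin":0},
    {"hand":-1,"slide":[0,0,2],"spin":0},
    {"hand":-1,"slide":[0,0,2],"spin":0},
    {"hand":-1,"slide":[0,0,2],"spin":0}
  ]
}}

```text
time: 4.9
tool_pos: [0.5285, 0.1713, 0.0657]
tool_rot: [1.543, 1.546, 0.303]
contact_force: [0.3, 0.7, -0.5]
opening: 0.0005
```

Request:
{"api": "send_rows", "payload": {
  "motion": [
    {"hand":-1,"slide":[0,0,2],"spin":0},
    {"hand":-1,"slide":[0,0,2],"spin":0},
    {"hand":-1,"slide":[0,0,2],"spin":0}
  ]
}}

```text
time: 5.2
tool_pos: [0.5297, 0.1683, 0.066]
tool_rot: [1.761, 1.545, 0.519]
contact_force: [-2.8, 6.3, 0.9]
opening: 0.0001
```

```bash
python3 -c "
from g import *
plan(0,157,57,0)"
```

```text
t 5.2 fix pos [  3.6 157.9  66. ] tooly ang -0.1 F fix [-0.6  6.8] 0.9 open 0.0001 q6 -0.17
 slide [ 8.9 -3.8  0.9] fix axes x,y in tool [ 0.025  1.    -0.001] [ 0.005 -0.001 -1.   ]
 spin -0.001
```

Request:
{"api": "send_rows", "payload": {
  "motion": [
    {"hand":-1,"slide":[4,-1,2],"spin":0},
    {"hand":-1,"slide":[4,-1,3],"spin":0},
    {"hand":-1,"slide":[0,-1,3],"spin":0},
    {"hand":-1,"slide":[0,0,3],"spin":0},
    {"hand":-1,"slide":[0,0,3],"spin":0}
  ]
}}

```text
time: 5.7
tool_pos: [0.5309, 0.1614, 0.0591]
tool_rot: [2.054, 1.537, 0.812]
contact_force: [-2.6, 6.5, 1.7]
opening: 0.0004
```

```bash
python3 -c "
from g import *
plan(0,131,60,0)"
```

```text
t 5.7 fix pos [  2.5 150.9  59.1] tooly ang -0.1 F fix [-0.4  7. ] 1.7 open 0.0004 q6 -0.2
 slide [-1.3 -2.4 19.9] fix axes x,y in tool [ 0.03   1.    -0.001] [ 0.016 -0.002 -1.   ]
 spin -0.002
```

Request:
{"api": "send_rows", "payload": {
  "motion": [
    {"hand":-1,"slide":[0,-1,3],"spin":0},
    {"hand":-1,"slide":[0,-1,3],"spin":0},
    {"hand":-1,"slide":[0,0,3],"spin":0},
    {"hand":-1,"slide":[0,0,3],"spin":0},
    {"hand":-1,"slide":[0,0,3],"spin":0},
    {"hand":-1,"slide":[0,0,3],"spin":0},
    {"hand":-1,"slide":[0,0,3],"spin":0}
  ]
}}

```text
time: 6.4
tool_pos: [0.5344, 0.151, 0.0594]
tool_rot: [2.316, 1.525, 1.074]
contact_force: [-1.9, 6.7, 2.3]
opening: 0.0005
```

```bash
python3 -c "
from g import *
plan(0,131,60,0)"
```

```text
t 6.4 fix pos [  2.4 140.   59.4] tooly ang -0.1 F fix [0.4 7. ] 2.3 open 0.0005 q6 -0.24
 slide [-1.  -2.4  8.9] fix axes x,y in tool [ 0.034  0.999 -0.001] [ 0.031 -0.002 -1.   ]
 spin -0.002
```

Request:
{"api": "send_rows", "payload": {
  "motion": [
    {"hand":-1,"slide":[0,-1,4],"spin":0},
    {"hand":-1,"slide":[0,-1,4],"spin":0},
    {"hand":-1,"slide":[0,0,3],"spin":0}
  ]
}}

```text
time: 6.7
tool_pos: [0.5367, 0.1446, 0.0595]
tool_rot: [2.348, 1.518, 1.106]
contact_force: [-3.0, 6.1, 2.4]
opening: 0.0001
```

```bash
python3 -c "
from g import *
plan(0,131,60,0)"
```

```text
t 6.7 fix pos [  2.5 133.2  59.5] tooly ang -0.1 F fix [-0.9  6.7] 2.4 open 0.0001 q6 -0.27
 slide [-0.7 -2.5  2.2] fix axes x,y in tool [ 0.038  0.999 -0.001] [ 0.037 -0.002 -0.999]
 spin -0.002
```

Request:
{"api": "send_rows", "payload": {
  "motion": [
    {"hand":-1,"slide":[0,0,2],"spin":0},
    {"hand":-1,"slide":[0,0,2],"spin":0}
  ]
}}

```text
time: 6.9
tool_pos: [0.5371, 0.1434, 0.0595]
tool_rot: [2.408, 1.515, 1.166]
contact_force: [-2.5, 7.0, 1.8]
opening: 0.0007
```

Request:
{"api": "send_rows", "payload": {
  "motion": [
    {"hand":-1,"slide":[0,0,2],"spin":0},
    {"hand":-1,"slide":[0,0,2],"spin":0}
  ]
}}

```text
time: 7.1
tool_pos: [0.5375, 0.1423, 0.0596]
tool_rot: [2.462, 1.512, 1.22]
contact_force: [-2.1, 6.3, 1.8]
opening: 0.0002
```

Request:
{"api": "send_rows", "payload": {
  "motion": [
    {"hand":-1,"slide":[0,0,2],"spin":0},
    {"hand":-1,"slide":[0,0,2],"spin":0}
  ]
}}

```text
time: 7.3
tool_pos: [0.5378, 0.1412, 0.0596]
tool_rot: [2.51, 1.508, 1.268]
contact_force: [-2.5, 7.3, 1.2]
opening: 0.0002
```

Request:
{"api": "send_rows", "payload": {
  "motion": [
    {"hand":-1,"slide":[0,0,3],"spin":0},
    {"hand":-1,"slide":[0,0,2],"spin":0}
  ]
}}

```text
time: 7.5
tool_pos: [0.5384, 0.1393, 0.0597]
tool_rot: [2.554, 1.505, 1.313]
contact_force: [-2.0, 6.5, 1.9]
opening: 0.0004
```

Request:
{"api": "send_rows", "payload": {
  "motion": [
    {"hand":-1,"slide":[0,0,3],"spin":0},
    {"hand":-1,"slide":[0,0,2],"spin":0}
  ]
}}

```text
time: 7.7
tool_pos: [0.5391, 0.1374, 0.0597]
tool_rot: [2.594, 1.501, 1.353]
contact_force: [-1.3, 6.6, 1.5]
opening: 0.0005
```

Request:
{"api": "send_rows", "payload": {
  "motion": [
    {"hand":-1,"slide":[0,0,3],"spin":0},
    {"hand":-1,"slide":[0,0,2],"spin":0}
  ]
}}

```text
time: 7.9
tool_pos: [0.5397, 0.1354, 0.0598]
tool_rot: [2.632, 1.497, 1.391]
contact_force: [-1.0, 7.0, 1.2]
opening: 0.0004
```

Request:
{"api": "send_rows", "payload": {
  "motion": [
    {"hand":-1,"slide":[0,0,3],"spin":0},
    {"hand":-1,"slide":[0,0,2],"spin":0}
  ]
}}

```text
time: 8.1
tool_pos: [0.5403, 0.1335, 0.0598]
tool_rot: [2.664, 1.494, 1.423]
contact_force: [-2.5, 6.7, 1.8]
opening: 0.0008
```

Request:
{"api": "send_rows", "payload": {
  "motion": [
    {"hand":-1,"slide":[0,0,3],"spin":0},
    {"hand":-1,"slide":[0,0,2],"spin":0}
  ]
}}

```text
time: 8.3
tool_pos: [0.541, 0.1316, 0.0599]
tool_rot: [2.695, 1.49, 1.454]
contact_force: [-2.2, 6.6, 2.0]
opening: 0.0008
```

```bash
python3 -c "
from g import *
plan(0,131,60,0)"
```

```text
t 8.3 fix pos [  2.3 119.5  59.9] tooly ang -0.1 F fix [0. 7.] 2.0 open 0.0008 q6 -0.34
 slide [  0.7  -2.3 -11.5] fix axes x,y in tool [0.035 0.999 0.002] [ 0.073 -0.001 -0.997]
 spin -0.001
```

Request:
{"api": "send_rows", "payload": {
  "motion": [
    {"hand":-1,"slide":[0,0,3],"spin":0},
    {"hand":-1,"slide":[0,0,2],"spin":0}
  ]
}}

```text
time: 8.5
tool_pos: [0.5416, 0.1297, 0.0599]
tool_rot: [2.722, 1.486, 1.482]
contact_force: [-0.9, 8.1, 1.7]
opening: 0.0004
```

Request:
{"api": "send_rows", "payload": {
  "motion": [
    {"hand":-1,"slide":[0,0,3],"spin":0},
    {"hand":-1,"slide":[0,0,2],"spin":0}
  ]
}}

```text
time: 8.7
tool_pos: [0.5419, 0.1286, 0.06]
tool_rot: [2.755, 1.48, 1.515]
contact_force: [-3.4, 9.5, 2.3]
opening: 0.0006
```

Request:
{"api": "send_rows", "payload": {
  "motion": [
    {"hand":-1,"slide":[0,0,3],"spin":0},
    {"hand":-1,"slide":[0,0,2],"spin":0}
  ]
}}

```text
time: 8.9
tool_pos: [0.5419, 0.1284, 0.0601]
tool_rot: [2.789, 1.473, 1.549]
contact_force: [-1.4, 8.4, 2.1]
opening: 0.0005
```

Request:
{"api": "send_rows", "payload": {
  "motion": [
    {"hand":-1,"slide":[0,0,3],"spin":0},
    {"hand":-1,"slide":[0,0,3],"spin":0}
  ]
}}

```text
time: 9.1
tool_pos: [0.5419, 0.1283, 0.0602]
tool_rot: [2.825, 1.465, 1.585]
contact_force: [-3.3, 13.9, 4.2]
opening: 0.0003
```

Request:
{"api": "send_rows", "payload": {
  "motion": [
    {"hand":-1,"slide":[0,0,3.5],"spin":0},
    {"hand":-1,"slide":[0,0,3.5],"spin":0}
  ]
}}

```text
time: 9.3
tool_pos: [0.5419, 0.1282, 0.0603]
tool_rot: [2.861, 1.455, 1.621]
contact_force: [-4.3, 15.7, 5.1]
opening: 0.0006
```

```bash
python3 -c "
from g import *
plan(0,131,60,0)"
```

```text
t 9.3 fix pos [  2.1 116.   60.3] tooly ang -0.1 F fix [ 1.  16.3] 5.1 open 0.0006 q6 -0.39
 slide [  1.9  -2.2 -14.9] fix axes x,y in tool [0.032 0.999 0.002] [ 0.111 -0.001 -0.994]
 spin -0.001
```

Request:
{"api": "send_rows", "payload": {
  "motion": [
    {"hand":-1,"slide":[0,0,0],"spin":0},
    {"hand":-1,"slide":[0,0,-3],"spin":0},
    {"hand":-1,"slide":[0,0,-10],"spin":0},
    {"hand":-1,"slide":[0,0,-15],"spin":0},
    {"hand":-1,"slide":[0,0,-5],"spin":0},
    {"hand":-1,"slide":[0,0,0],"spin":0}
  ]
}}

```text
time: 9.9
tool_pos: [0.53, 0.1627, 0.0645]
tool_rot: [2.862, 1.455, 1.623]
contact_force: [-1.0, -0.2, -0.8]
opening: 0.0005
```

```bash
python3 -c "
from g import *
plan(-70,-32,180,0)"
```

```text
t 9.9 fix pos [  2.1 152.5  64.5] tooly ang 0.0 F fix [-1.   0.1] -0.8 open 0.0005 q6 -0.33
 slide [-137.6  -68.3  170.2] fix axes x,y in tool [0.032 0.999 0.004] [ 0.111  0.    -0.994]
 spin 0.0
```

Request:
{"api": "send_rows", "payload": {
  "motion": [
    {"hand":-1,"slide":[-40,0,0],"spin":0},
    {"hand":-1,"slide":[-45,0,0],"spin":0},
    {"hand":-0.35,"slide":[-40,0,0],"spin":-0.14},
    {"hand":-0.35,"slide":[0,0,0],"spin":-0.14},
    {"hand":-0.35,"slide":[0,0,0],"spin":-0.14},
    {"hand":-0.35,"slide":[0,0,0],"spin":-0.14},
    {"hand":-0.35,"slide":[0,0,0],"spin":-0.14},
    {"hand":-0.35,"slide":[0,0,0],"spin":-0.14}
  ]
}}

```text
time: 10.7
tool_pos: [0.5308, 0.1475, 0.1942]
tool_rot: [1.98, 1.457, 1.614]
contact_force: [0.1, -0.3, 0.2]
opening: 0.0298
```

Request:
{"api": "send_rows", "payload": {
  "motion": [
    {"hand":-0.35,"slide":[0,0,0],"spin":-0.14},
    {"hand":-0.35,"slide":[0,0,0],"spin":-0.14},
    {"hand":-0.35,"slide":[0,0,0],"spin":-0.14},
    {"hand":-0.35,"slide":[0,0,0],"spin":-0.14},
    {"hand":-0.35,"slide":[0,0,0],"spin":-0.14},
    {"hand":-0.35,"slide":[0,0,0],"spin":-0.14},
    {"hand":-0.35,"slide":[0,0,0],"spin":-0.14},
    {"hand":-0.35,"slide":[0,0,0],"spin":0}
  ]
}}

```text
time: 11.5
tool_pos: [0.5306, 0.1464, 0.1941]
tool_rot: [0.956, 1.459, 1.613]
contact_force: [-0.8, -0.0, 0.1]
opening: 0.0297
```

```bash
python3 -c "
from g import *
plan(-70,-33,180,112)
p=cam('top','top4.png');c=tofix(cloud(p)).reshape(-1,3); 
def show(name,m):
        q=c[m]; print(name,len(q),np.round(np.percentile(q,[1,50,99],axis=0)*1000,1).tolist())
x,y,z=c.T
show('knobtop',(abs(x)<.04)&(y>.04)&(y<.24)&(z>.083)&(z<.095))
show('post',(z>.12)&(z<.145)&(x<.0)&(x>-.15)&(abs(y)<.12))
cv2.imwrite('pics/top4c.png',cv2.resize(p['pixels'][170:350,150:450],(800,480)))"
```

```text
t 11.5 fix pos [ -2.7 136.8 194.1] tooly ang 108.9 F fix [-0.8  0.2] 0.1 open 0.0297 q6 -2.21
 slide [  -6.3 -139.6 -118.6] fix axes x,y in tool [ 0.032 -0.323  0.946] [0.107 0.942 0.318]
 spin -0.054Traceback (most recent call last):
  File "<string>", line 8, in <module>
    show('knobtop',(abs(x)<.04)&(y>.04)&(y<.24)&(z>.083)&(z<.095))
    ~~~~^^^^^^^^^^^^^^^^^^^^^^^^^^^^^^^^^^^^^^^^^^^^^^^^^^^^^^^^^^
  File "<string>", line 6, in show
    q=c[m]; print(name,len(q),np.round(np.percentile(q,[1,50,99],axis=0)*1000,1).tolist())
                                       ~~~~~~~~~~~~~^^^^^^^^^^^^^^^^^^^^
    return _quantile_unchecked(
        a, q, axis, out, overwrite_input, method, keepdims, weights)
    return _ureduce(a,
                    func=_quantile_ureduce_func,
    ...<5 lines>...
                    overwrite_input=overwrite_input,
                    method=method)
    r = func(a, **kwargs)
    result = _quantile(arr,
                       quantiles=q,
    ...<2 lines>...
                       out=out,
                       weights=wgt)
    slices_having_nans = np.isnan(arr[-1, ...])
                                  ~~~^^^^^^^^^
IndexError: index -1 is out of bounds for axis 0 with size 0
```

Request:
{"api": "send_rows", "payload": {
  "motion": [
    {"hand":-0.35,"slide":[0,-35,-30],"spin":-0.05},
    {"hand":-0.35,"slide":[0,-35,-30],"spin":0},
    {"hand":-0.35,"slide":[0,-35,-30],"spin":0},
    {"hand":-0.35,"slide":[0,-32,-27],"spin":0},
    {"hand":-0.35,"slide":[0,0,0],"spin":0},
    {"hand":-0.35,"slide":[0,0,0],"spin":0}
  ]
}}

```text
time: 12.15
tool_pos: [0.5273, -0.0376, 0.1734]
tool_rot: [0.911, 1.459, 1.595]
contact_force: [-0.4, 0.1, -0.2]
opening: 0.0295
```

```bash
python3 -c "
from g import *
plan(-70,-34,150,112)
plan(-70,-34,112,112)
p=cam('scene','scene4.png')
cv2.imwrite('pics/scene4c.png',cv2.resize(p['pixels'][120:330,200:480],(800,600)))
p=cam('top','top4.png')
cv2.imwrite('pics/top4c.png',cv2.resize(p['pixels'][170:350,150:450],(800,480)))"
```

```text
t 12.15 fix pos [-65.5 -36.2 173.4] tooly ang 110.5 F fix [-0.4  0.2] -0.2 open 0.0295 q6 -2.58
 slide [23.3  1.5 -5.1] fix axes x,y in tool [ 0.034 -0.349  0.937] [0.107 0.933 0.344]
 spin -0.026
t 12.15 fix pos [-65.5 -36.2 173.4] tooly ang 110.5 F fix [-0.4  0.2] -0.2 open 0.0295 q6 -2.58
 slide [61.1 -1.8 -7.7] fix axes x,y in tool [ 0.034 -0.349  0.937] [0.107 0.933 0.344]
 spin -0.026
```

View pics/scene4c.png

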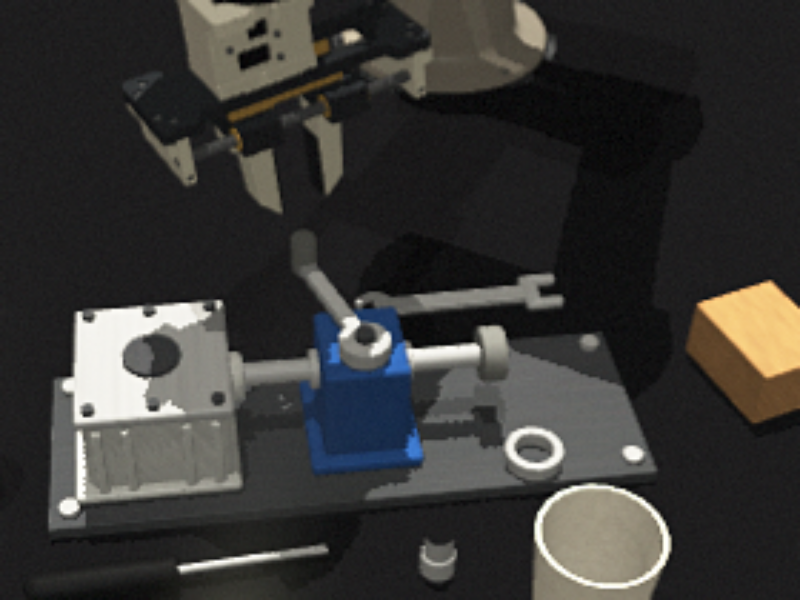

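View pics/top4c.png

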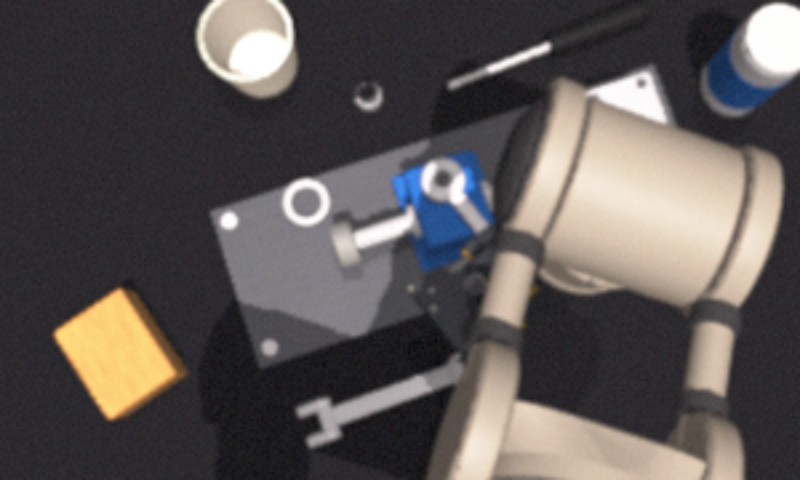

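Request:
{"api": "send_rows", "payload": {
  "motion": [
    {"hand":-0.35,"slide":[8,-1,-6],"spin":-0.02},
    {"hand":-0.35,"slide":[15,0,-1],"spin":0},
    {"hand":-0.35,"slide":[15,0,0],"spin":0},
    {"hand":-0.35,"slide":[0,0,0],"spin":0}
  ]
}}

```text
time: 12.65
tool_pos: [0.5217, -0.0335, 0.1335]
tool_rot: [0.878, 1.459, 1.593]
contact_force: [-0.4, 0.6, -0.3]
opening: 0.0299
```

```bash
python3 -c "
from g import *
plan(-69,-33,112,112)
p=cam('scene','scene5.png')
cv2.imwrite('pics/scene5c.png',cv2.resize(p['pixels'][130:265,230:410],(800,600)))"
```

```text
t 12.65 fix pos [-69.4 -30.5 133.5] tooly ang 112.3 F fix [-0.2  0.7] -0.3 open 0.0299 q6 -2.62
 slide [21.1 -4.3 -2.1] fix axes x,y in tool [ 0.034 -0.378  0.925] [0.106 0.922 0.373]
 spin 0.005
```

View pics/scene5c.png

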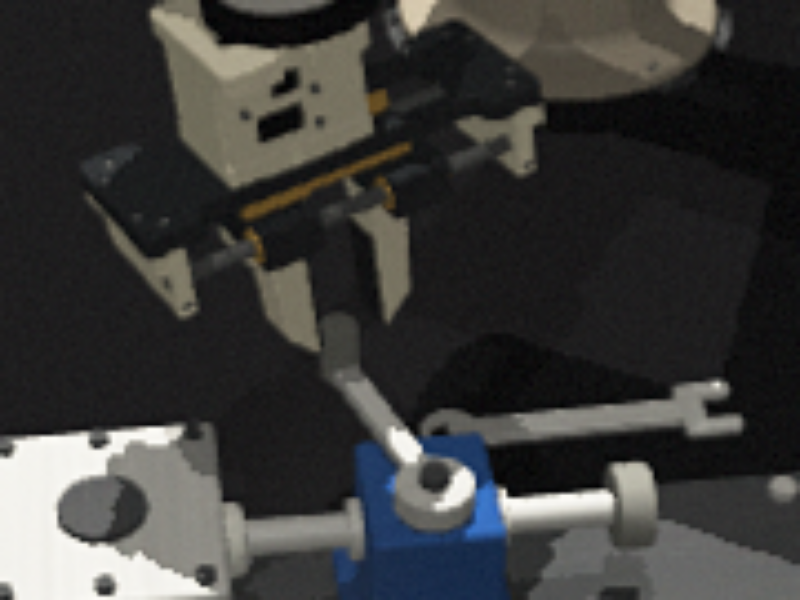

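The post (340,345) sits nearer the left finger, which agrees with the computed -4 mm correction. I'll shift, then descend.

Request:
{"api": "send_rows", "payload": {
  "motion": [
    {"hand":-0.35,"slide":[0,-4,-2],"spin":0},
    {"hand":-0.35,"slide":[10,0,0],"spin":0},
    {"hand":-0.35,"slide":[10,0,0],"spin":0},
    {"hand":-0.35,"slide":[2,0,0],"spin":0}
  ]
}}

```text
time: 13.1
tool_pos: [0.5246, -0.0352, 0.1124]
tool_rot: [0.83, 1.461, 1.548]
contact_force: [-1.1, 0.4, -0.9]
opening: 0.0296
```

```bash
cat >> g.py <<'E'
def arc(q):
    # target: TCP so axis at z 123 is at post
    f=np.radians(201.7)-q; s,p,Rt=tool()
    x=20+95*np.cos(f); y=95*np.sin(f); ax=Rt[:,0]; l=R.T@(ax[:2]/-ax[2])*11
    plan(x+l[0],y+l[1],112,np.degrees(f)-90)
E
python3 -c "
from g import *
arc(0)
p=cam('scene','scene6.png')
cv2.imwrite('pics/scene6c.png',cv2.resize(p['pixels'][130:265,230:410],(800,600)))"
```

```text
t 13.1 fix pos [-67.2 -33.  112.4] tooly ang 112.4 F fix [-0.9  0.7] -0.9 open 0.0296 q6 -2.63
 slide [ 0.3 -0.7 -1. ] fix axes x,y in tool [ 0.038 -0.38   0.924] [0.103 0.921 0.375]
 spin 0.012
```

View pics/scene6c.png

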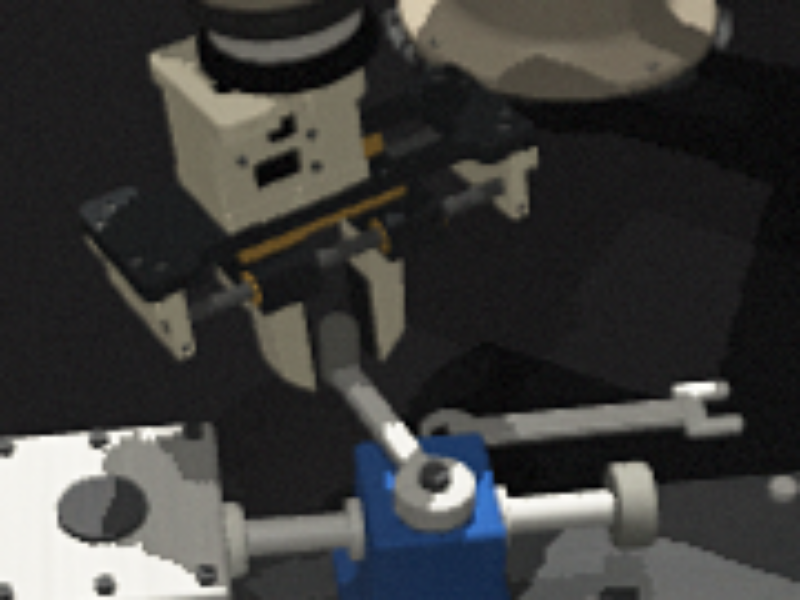

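Request:
{"api": "send_rows", "payload": {
  "motion": [
    {"hand":-0.35,"slide":[0,8,0],"spin":0.1},
    {"hand":-0.35,"slide":[0,10,0.5],"spin":0.1},
    {"hand":-0.35,"slide":[0,10,0.5],"spin":0.1},
    {"hand":-0.35,"slide":[0,10,0.5],"spin":0.1}
  ]
}}

```text
time: 13.55
tool_pos: [0.5069, -0.0039, 0.1156]
tool_rot: [1.225, 1.463, 1.528]
contact_force: [1.1, -2.3, -2.3]
opening: 0.0297
```

```bash
cat >> g.py <<'E'
def where():
    s,p,Rt=tool(); pf=tofix(p)*1000; ax=Rt[:,0]; l=R.T@(ax[:2]/-ax[2])*11; xy=pf[:2]-l
    d=xy-[20,0]; f=np.arctan2(d[1],d[0])%(2*np.pi); q=np.radians(201.7)-f
    F=R.T@np.array(s['contact_force'])[:2]
    tang=np.array([np.sin(f),-np.cos(f)]); rad=np.array([np.cos(f),np.sin(f)])
    print('tool q',round(q,3),'r',round(np.hypot(*d),1),'Ftang',round(F@tang,1),'Frad',round(F@rad,1))
E
python3 -c "
from g import *
where();arc(.4);arc(.8)"
```

```text
tool q 0.392 r 94.3 Ftang -2.5 Frad -0.4
t 13.55 fix pos [-73.8   2.3 115.6] tooly ang 88.5 F fix [ 0.3 -2.5] -2.3 open 0.0297 q6 -2.17
 slide [ 3.7  0.4 -0.9] fix axes x,y in tool [0.039 0.026 0.999] [ 0.1    0.995 -0.029]
 spin -0.004
t 13.55 fix pos [-73.8   2.3 115.6] tooly ang 88.5 F fix [ 0.3 -2.5] -2.3 open 0.0297 q6 -2.17
 slide [ 7.7 37.2  6.3] fix axes x,y in tool [0.039 0.026 0.999] [ 0.1    0.995 -0.029]
 spin 0.396
```

Request:
{"api": "send_rows", "payload": {
  "motion": [
    {"hand":-0.35,"slide":[1.5,11,0],"spin":0.1},
    {"hand":-0.35,"slide":[1.5,11,0.5],"spin":0.1},
    {"hand":-0.35,"slide":[1.5,11,0.5],"spin":0.1},
    {"hand":-0.35,"slide":[1.5,11,0.5],"spin":0.1}
  ]
}}

```text
time: 13.95
tool_pos: [0.5037, 0.0358, 0.1153]
tool_rot: [1.581, 1.472, 1.467]
contact_force: [-1.3, -9.2, 1.5]
opening: 0.0297
```

```bash
python3 -c "
from g import *
where();arc(.8);arc(1.2)"
```

```text
tool q 0.82 r 93.4 Ftang -9.3 Frad 0.3
t 13.95 fix pos [-64.   40.9 115.3] tooly ang 64.5 F fix [-4.2 -8.3] 1.5 open 0.0297 q6 -1.67
 slide [ 3.1 -2.2 -1.5] fix axes x,y in tool [0.041 0.428 0.903] [ 0.089  0.899 -0.43 ]
 spin -0.023
t 13.95 fix pos [-64.   40.9 115.3] tooly ang 64.5 F fix [-4.2 -8.3] 1.5 open 0.0297 q6 -1.67
 slide [ 6.7 34.7  5.1] fix axes x,y in tool [0.041 0.428 0.903] [ 0.089  0.899 -0.43 ]
 spin 0.377
```

Request:
{"api": "send_rows", "payload": {
  "motion": [
    {"hand":-0.35,"slide":[1.5,11,0],"spin":0.1},
    {"hand":-0.35,"slide":[1.5,11,0],"spin":0.1},
    {"hand":-0.35,"slide":[1.5,11,0.5],"spin":0.1},
    {"hand":-0.35,"slide":[1.5,11,0.5],"spin":0.1}
  ]
}}

```text
time: 14.35
tool_pos: [0.5163, 0.0716, 0.1145]
tool_rot: [1.979, 1.486, 1.45]
contact_force: [-4.0, -8.4, 5.3]
opening: 0.0295
```

```bash
python3 -c "
from g import *
where();arc(1.2);arc(1.6)"
```

```text
tool q 1.233 r 92.7 Ftang -9.2 Frad -0.8
t 14.35 fix pos [-40.5  70.7 114.5] tooly ang 40.7 F fix [-6.5 -6.6] 5.3 open 0.0295 q6 -1.16
 slide [ 2.4 -3.3 -2.2] fix axes x,y in tool [0.037 0.756 0.654] [ 0.076  0.65  -0.756]
 spin -0.039
t 14.35 fix pos [-40.5  70.7 114.5] tooly ang 40.7 F fix [-6.5 -6.6] 5.3 open 0.0295 q6 -1.16
 slide [ 5.  33.9  4. ] fix axes x,y in tool [0.037 0.756 0.654] [ 0.076  0.65  -0.756]
 spin 0.361
```

Request:
{"api": "send_rows", "payload": {
  "motion": [
    {"hand":-0.35,"slide":[0.5,11,-1],"spin":0.1},
    {"hand":-0.35,"slide":[0.5,11,-0.5],"spin":0.1},
    {"hand":-0.35,"slide":[0.5,11,0],"spin":0.1},
    {"hand":-0.35,"slide":[0.5,11,0],"spin":0.1}
  ]
}}

```text
time: 14.75
tool_pos: [0.5414, 0.1009, 0.1147]
tool_rot: [2.45, 1.498, 1.505]
contact_force: [-1.0, -3.6, 0.4]
opening: 0.0298
```

```bash
python3 -c "
from g import *
where();arc(1.6);arc(1.95)"
```

```text
tool q 1.651 r 93.7 Ftang -2.9 Frad -2.4
t 14.75 fix pos [ -7.2  90.3 114.7] tooly ang 16.9 F fix [-2.1 -3.1] 0.4 open 0.0298 q6 -0.67
 slide [ 2.5 -5.  -1. ] fix axes x,y in tool [0.028 0.956 0.293] [ 0.067  0.29  -0.955]
 spin -0.055
t 14.75 fix pos [ -7.2  90.3 114.7] tooly ang 16.9 F fix [-2.1 -3.1] 0.4 open 0.0298 q6 -0.67
 slide [ 3.8 27.8  3. ] fix axes x,y in tool [0.028 0.956 0.293] [ 0.067  0.29  -0.955]
 spin 0.295
```

Request:
{"api": "send_rows", "payload": {
  "motion": [
    {"hand":-0.35,"slide":[0.5,10,0],"spin":0.1},
    {"hand":-0.35,"slide":[0.5,9,0.5],"spin":0.1},
    {"hand":-0.35,"slide":[0,7,0.5],"spin":0.08},
    {"hand":-0.35,"slide":[0,3,0],"spin":0}
  ]
}}

```text
time: 15.15
tool_pos: [0.5681, 0.1143, 0.1147]
tool_rot: [2.754, 1.5, 1.516]
contact_force: [0.4, 0.5, 0.0]
opening: 0.0296
```

```bash
python3 -c "
from g import *
where();arc(1.95)
p=cam('scene','scene7.png')
cv2.imwrite('pics/scene7c.png',cv2.resize(p['pixels'][150:285,260:440],(800,600)))"
```

```text
tool q 1.972 r 93.6 Ftang 0.5 Frad 0.3
t 15.15 fix pos [ 22.4  94.3 114.7] tooly ang 0.1 F fix [0.5 0.3] 0.0 open 0.0296 q6 -0.35
 slide [ 2.7 -2.1 -1.2] fix axes x,y in tool [0.027 1.    0.004] [ 0.066  0.002 -0.998]
 spin 0.003
```

View pics/scene7c.png

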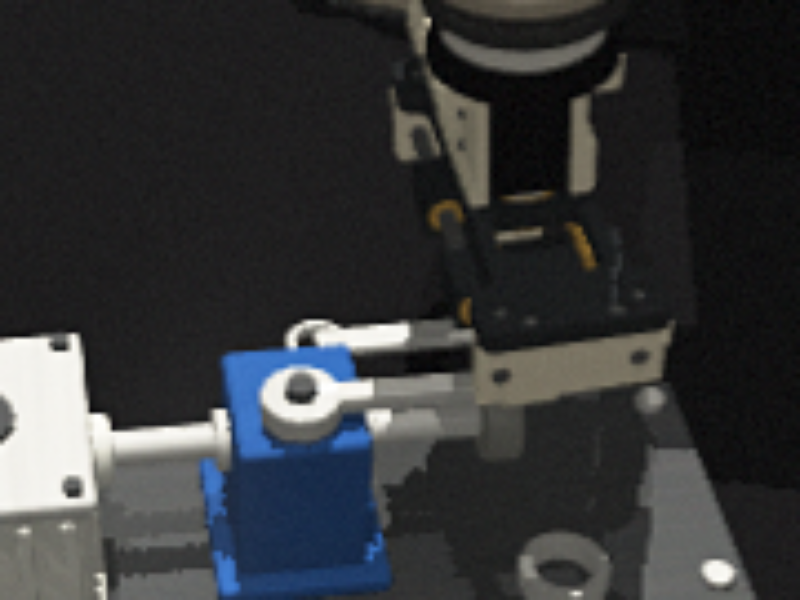

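Request:
{"api": "send_rows", "payload": {
  "motion": [
    {"hand":-0.35,"slide":[0,-1.5,0],"spin":0},
    {"hand":-0.35,"slide":[-8,0,0],"spin":0},
    {"hand":-0.35,"slide":[-20,0,0],"spin":0},
    {"hand":-0.35,"slide":[-40,0,0],"spin":0},
    {"hand":-0.35,"slide":[-30,0,-40],"spin":0},
    {"hand":-0.35,"slide":[0,0,-45],"spin":0},
    {"hand":-0.35,"slide":[0,0,-45],"spin":0},
    {"hand":-0.35,"slide":[0,0,-40],"spin":0}
  ]
}}

```text
time: 16.0
tool_pos: [0.5084, 0.265, 0.2315]
tool_rot: [2.724, 1.499, 1.487]
contact_force: [0.7, -0.3, -0.9]
opening: 0.0296
```

Request:
{"api": "send_rows", "payload": {
  "motion": [
    {"hand":-0.35,"slide":[0,0,-40],"spin":0},
    {"hand":-0.35,"slide":[0,0,-30],"spin":0},
    {"hand":-0.35,"slide":[0,0,0],"spin":0},
    {"hand":-0.35,"slide":[0,0,0],"spin":0}
  ]
}}

```text
time: 16.4
tool_pos: [0.481, 0.3371, 0.2402]
tool_rot: [2.677, 1.496, 1.451]
contact_force: [-0.1, -1.1, -0.1]
opening: 0.0297
```

```bash
python3 -c "
from g import *
where()
for n in('top','scene'):
    p=cam(n,n+'8.png');c=tofix(cloud(p)).reshape(-1,3);x,y,z=c.T
    def show(name,m):
        q=c[m]; print(n,name,len(q), np.round(np.percentile(q,[1,50,99],axis=0)*1000,1).tolist() if len(q) else '')
    show('post',(z>.12)&(z<.145)&(abs(x)<.15)&(abs(y)<.13))
    show('knob',(abs(x)<.022)&(z>.05)&(z<.096)&(y>.07)&(y<.17)&((z>.083)))
    cv2.imwrite('pics/%s8c.png'%n,cv2.resize(p['pixels'][160:360,170:450],(800,570)))
    for t in ['bearing','parts_box','cup','socket','wrench','spray_can','screwdriver']:
        for r in vision.search_frame(p,t)[:1]: print(n,t,round(r['conf'],2),np.round(r['uv']),np.round(pt(p,*r['uv']),3))
"
```

```text
tool q 1.925 r 332.7 Ftang -0.5 Frad -1.0
top post 78 [[12.3, -7.4, 120.2], [19.3, 90.8, 134.1], [28.6, 101.0, 138.5]]
top knob 101 [[-15.0, 84.1, 83.9], [-0.7, 92.9, 88.7], [14.8, 101.6, 93.1]]
top parts_box 0.68 [194. 303.] [0.453 0.305 0.05 ]
top cup 0.78 [242. 184.] [0.745 0.206 0.005]
top wrench 0.74 [292. 206.] [0.687 0.082 0.014]
top spray_can 0.92 [434. 194.] [ 0.682 -0.229  0.163]
top screwdriver 0.59 [369. 180.] [ 0.752 -0.108  0.025]
scene post 112 [[15.4, -4.5, 120.3], [24.8, 92.3, 130.1], [29.8, 102.8, 137.2]]
scene knob 34 [[5.4, 85.5, 83.2], [11.8, 92.2, 85.3], [17.0, 101.8, 88.9]]
scene bearing 0.55 [381. 279.] [0.599 0.136 0.024]
scene parts_box 0.7 [468. 241.] [0.479 0.307 0.05 ]
scene cup 0.7 [408. 322.] [0.694 0.196 0.02 ]
scene socket 0.56 [353. 316.] [0.699 0.094 0.018]
scene wrench 0.76 [365. 225.] [0.418 0.082 0.006]
scene spray_can 0.66 [174. 264.] [ 0.728 -0.232  0.123]
scene screwdriver 0.86 [240. 324.] [ 0.761 -0.109  0.021]
```

View pics/top8c.png

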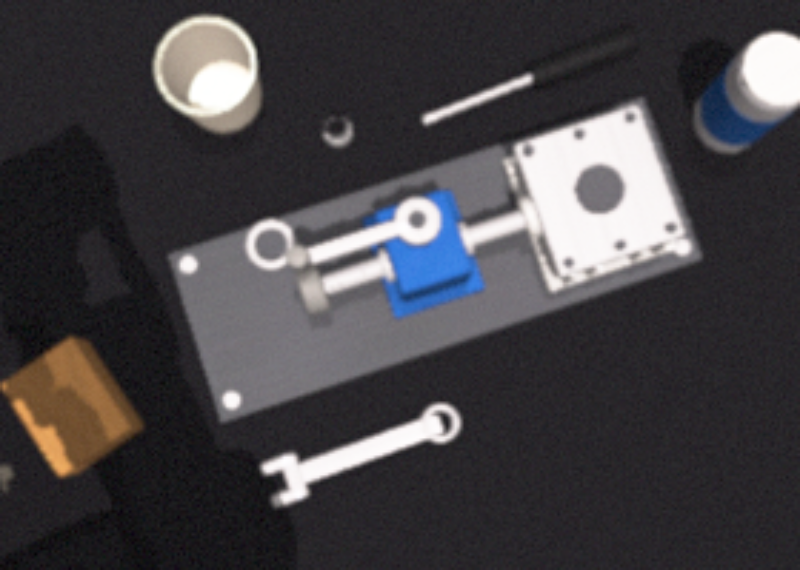

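View pics/scene8c.png

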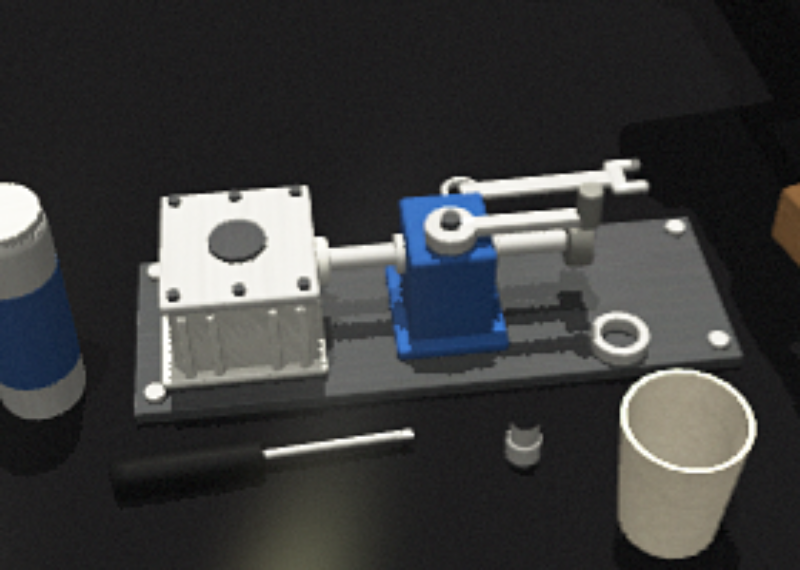

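```bash
python3 -c "
from h import *
print(job.hand_in(), observe()['time'])"
```

```text
the job is handed in; nothing more can be done
the job is handed in; nothing more can be done
```

I pushed the rod into the bore until it bore on the sprung bottom, then swung the cam lever closed. The job was handed in shortly after 16.4 s; no verdict is reported.

**Rod:** I pushed the knob with the closed fingers while the drag read a steady 7 N. After about 45 mm of travel, with the nose roughly 34 mm deep, the force rose to about 16 N. That puts about 9 N on the bottom while the lever was still open. I then backed off, so the rod should have settled at about 7 N or less.

**Lever:** I swung it with the fingers either side of the post, reading about 9 N against the cam. It went over centre, and the wrist force was back to zero at the end of the swing.

**Last checks:**
- The lever post measures at about (20, 95) mm in the fixture frame, which is the closed position.
- The knob's back face is at about y = 102 mm. By eye, the knob sits at the same pixel column as in the picture taken before clamping.
- The gripper is clear of everything.
- All the bystanders look unmoved in the pictures.

**Not confirmed or in disagreement:**
- The bearing force after clamping could not be measured directly; it is inferred from the push force and the knob not having moved.
- In the final top view the network did not report the bearing or the socket and put the "wrench" where the socket stands. The scene camera found all three within about 15 mm of where they started.
- The tool tilted by about 6° during the push. It did no apparent harm.

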